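Index the bucket slide to the post station

TASK

The sliding board that carries the brass centrifuge bucket is locked at its middle station. Pull up the brass plunger knob, slide the board along to the station at the tall steel post, and feel for the hidden slot there until the plunger drops fully home under its spring; do not force the pin against its slot or bar. Leave the bucket standing in its seat and the other things on the bench where they are.

Things in the scene. Friction and masses are not known exactly. Their poses are not given: they have to be found in the camera images.
- bed: fixed cast-iron bed of the slide, 210 mm (its x) by 460 mm (its y) by 20 mm thick, flat on the bench; origin at the centre of its underside, z up. The board slides along the bed's y. Steel gib rails on it carry the board.
- carriage (a joint): travel of the dark wooden board along the bed's +y, m; 0 at the start (middle station), stops at +-0.125. Board 130 by 300 by 14 mm, its top 50 mm above the bench; it drags with about 3 to 5 N at rest and slowly, 4 N more for each 0.1 m/s. It carries the plunger and, behind it, the bucket. On its top round the plunger is a steel bush 24 mm in diameter, 14 mm high
- plunger (a joint): lift of the plunger, m; 0 = fully home (its own stop), 0.015 = fully pulled. A spring pushes it down: about 7 N at home, 11 N at 0.012. The pin is clear of its slot above 0.009; with the pin resting on top of the bar between slots it reads 0.008 to 0.009
- knob (a point): centre of the plunger's round brass knob: vertical cylinder 26 mm in diameter, 24 mm high, 84 mm above the bench when home, free to be gripped from above; its underside is 8 mm above the bush. It stands on the board 35 mm towards the bed's -x from its centre line. Moving it sideways moves the board
- pin: the plunger's steel pin below the board, 10 mm in diameter with a flat nose that has a chamfer of about 1 mm; origin at the nose's tip, on the knob's axis, 60 mm below the knob's centre. It rides on a bar hidden under the board, with slots 13 mm wide along the bed's y and deeper than the pin goes. There are only three slots: at the start place, and one near the post and one near the stud. More than 30 N between pin and bar bends the pin
- post: fixed tall tapered steel post, 108 mm high, on the ledge of the bed behind the board (bed +x side), marking the wanted station; origin at its foot's centre, axes as the bed's. The slot of this station lies where the pin's y in this frame is 5 to 18 mm to one side or the other of 0: the bar is clamped by hand, so the exact place is not known and must be felt
- stud: fixed short steel stud, 28 mm high, marking the other, unwanted station at the other end of the bed; origin at its foot's centre. Post and stud stand 80 mm either side of the middle, which is at which side varies
- bucket: loose open brass swing bucket, 46 mm in rim diameter, 72 mm high, two short trunnions near the rim (64 mm over them), 0.3 kg, standing on the board; origin at the centre of its underside, z up its axis
- seat (a point): where the bucket's origin belongs: centre of the ring seat on the board (ring 10 mm high, 1.5 mm play), 70 mm behind the knob on the bed's +x side
- crank: bystander: cast-iron crank handle, 180 mm long, with an upright walnut grip, 102 mm high; origin at the middle of its underside
- nut: bystander: hexagonal steel spindle nut, 30 mm across its corners, 18 mm high, lying on the rear ledge of the bed between post and stud; origin under its centre
- rack: bystander: wooden block 60 by 130 mm with two glass tubes in metal sleeves, 111 mm high; origin under its centre
Not all that is in view belongs to the job. There is more than one size of the bucket; the job needs the smallest.

How it is judged:
By the outcome, as a careful person would: the job done as asked, in the order asked, and still so for the second after the job is handed in, with the robot touching nothing.
It also fails if it takes over 51 s, if anything falls off the work surface, if the arm or the gripper's body presses on something with over 40 N, if the wrist force passes 120 N, or if a joint passes its speed limit or range.

ROBOT

A 6-joint arm with a two-finger parallel gripper is mounted at the origin on the work surface. World frame = base frame: x ahead of the robot, y to its left, z up, the work surface at z = 0. Lengths are in m, angles in rad, forces in N, time in s.
With the tool pointing down it reaches from about 0.35 to 0.85 m from the base axis. Payload 8.1 kg.
Tool frame: the origin (TCP) lies on the mounting face of the last link; the fingertips stand 186 mm ahead of it and the grasp point (between the pads) lies 167 mm ahead of it; z points along the fingers, y is the line along which they close (so a half turn about z gives the same grasp; the last joint's range is limited). The gripper opens to 93 mm and grips with 3 to 60 N. Pads are 15 mm wide; open, the fingers measure 128 mm over their backs; the gripper's body (75 mm by 188 mm) begins 65 mm behind the grasp point.
Start: joints at [-1.193, 0.13, 1.488, -0, 1.523, -0.085], TCP at [0.268, -0.537, 0.405] pointing down, gripper open.
Joint ranges: [-2.96, 2.96], [-0.89, 2.26], [0.02, 2.5], [-1.34, 4.48], [0, 2.73], [-2.66, 2.66]. Speed limits (rad/s): [2.39, 2.39, 2.79, 3.14, 3.14, 3.14].

INTERFACE

Orientations are given as a rotation vector (axis times angle).
In Python, from plant import read_state, read_camera, camera_params, close_job gives the robot as it stands. The module is installed in compiled form; this text tells all that it offers.
- The arm moves only by the tool servo_tool, never from a script. Its argument "increments" is a list of rows, each an object with "slide": the shift along the tool's x, y, z in mm, a list of three; "dr": the turn, a rotation vector about the tool's x, y, z in rad, a list of three; "jaw": the closure, from 0 (fully open) to 1 (shut). In form: [{"slide": [x, y, z], "dr": [ax, ay, az], "jaw": jaw}, ...]. A call has 1 to 20 rows; each row is the pose to reach, as a shift and turn from the pose commanded when the call began, along the tool's axes at that moment; what a row does not reach only later rows make up. A row lasts 1/10 s, in which the tool goes at most 50 mm and 8.59 degrees, less where a joint would pass 70% of its speed; a pose out of reach is approached as far as the arm can. A call with a gripper value outside its range is refused whole. The fingers move at their own pace and stop on an object; "force" is the grip in N (left out, the last holds). Time passes only in rows, so rows that repeat a pose let the fingers close. It gives the time, the measured TCP pose, the force, the opening and the grip force at its end, in the units of the state.
- read_state(): the state, without advancing time (a new reading comes with each control period).
- read_camera(name): name is "scene" or "top" or "wrist"; returns (picture, depth): 480x640x3 uint8, red, green, blue; 480x640 float32, m along the optical axis (not along the pixel's ray), 0 where there is no reading.
- camera_params(name): a dict with "fx", "fy", "cx", "cy" (pixels), "rvec" (rotation vector, rad) and "tvec" (3), from world to camera coordinates, as OpenCV has them. Camera axes: x right, y down, z forward; pixel columns grow to the right and rows downward; lengths in m; the calibration is good to about 2 mm. A picture is of the moment at which its call begins: read the wrist's pose just before it. camera_params takes no time and is no camera call; for the wrist camera it gives the pose at the moment of the call.
- close_job(): hands the job in; it is judged then, once.
The state is a dict: "t": time; "q": joint angles; "dq": joint speeds; "joint_torque": joint torques, N m; "tool_pos": TCP position; "orientation": TCP orientation; "force": force on the tool from outside, world axes, zero at the start; "wrist_torque": the same for the moment, N m; "opening": finger opening in m; "gripper_force": force on a finger pad.
Only numpy, scipy, OpenCV 4.12 (cv2) and the standard library are available. Lean on these libraries where they do the work, as an engineer would, in place of code of your own. Each camera call takes 0.05 s, during which the arm holds its last target. There are 200 camera calls.

## Working session

There is one attempt and no reset: what is moved stays moved. The work goes in short steps, Python scripts to look and compute and a tool call to move; the robot and the scene stay as the last step left them, time stands still between calls to the robot, and variables do not carry over. Pictures are saved under pics/ and viewed, at most 10 in all, crops included, and the job is handed in when it is done.

Besides the shell and the picture viewer there is one more tool, called after "Request:" in YAML: its name, and indented under it one key for each argument. servo_tool: Moves the arm, as the interface text tells. Its arguments: {"type":"object","properties":{"increments":{"type":"array"},"force":{"type":"number"}},"required":["increments"]}

```bash
mkdir -p pics
cat > h.py <<'E'
import numpy as np, cv2
from plant import *
def cam(n):
    p=camera_params(n); K=np.array([[p['fx'],0,p['cx']],[0,p['fy'],p['cy']],[0,0,1]])
    return K,cv2.Rodrigues(np.array(p['rvec'],float))[0],np.array(p['tvec'],float)
def pts(n,depth):
    K,R,t=cam(n); v,u=np.mgrid[:480,:640]
    c=np.stack([(u-K[0,2])/K[0,0]*depth,(v-K[1,2])/K[1,1]*depth,depth],-1)
    return (c-t)@R
def ray(n,u,v,z):
    K,R,t=cam(n); d=R.T@np.linalg.inv(K)@[u,v,1]; o=-R.T@t
    return o+d*(z-o[2])/d[2]
E
python3 - <<'E'
from h import *
s=read_state();print({k:np.round(v,3) for k,v in s.items()})
for n in("top","scene"):
    im,d=read_camera(n);cv2.imwrite(f"pics/{n}0.png",im[...,::-1]);np.savez(f"{n}0.npz",im=im,d=d)
    K,R,t=cam(n);print(n,K[0,0],-R.T@t,R[2])
E
```

```text
{'t': np.float64(0.0), 'q': array([-1.193,  0.131,  1.489, -0.   ,  1.523, -0.085]), 'dq': array([-0.001, -0.001,  0.   , -0.   , -0.001, -0.001]), 'joint_torque': array([ 1.0000e-03, -5.5984e+01, -4.9176e+01,  7.7000e-02,  3.5000e-02,
       -0.0000e+00]), 'tool_pos': array([ 0.268, -0.537,  0.404]), 'orientation': array([-3.056, -0.72 ,  0.   ]), 'force': array([ 0.344, -0.71 , -0.532]), 'wrist_torque': array([-0.024, -0.035,  0.019]), 'gripper_force': np.float64(0.0), 'opening': np.float64(0.093)}
top 473.05172213684517 [ 0.33407403 -0.0163766   1.4118558 ] [ 0.1653432   0.02250271 -0.98597934]
scene 511.6011777807265 [1.17666757 0.56539878 0.85511823] [-0.5337982  -0.49642165 -0.68456192]
```

View pics/top0.png

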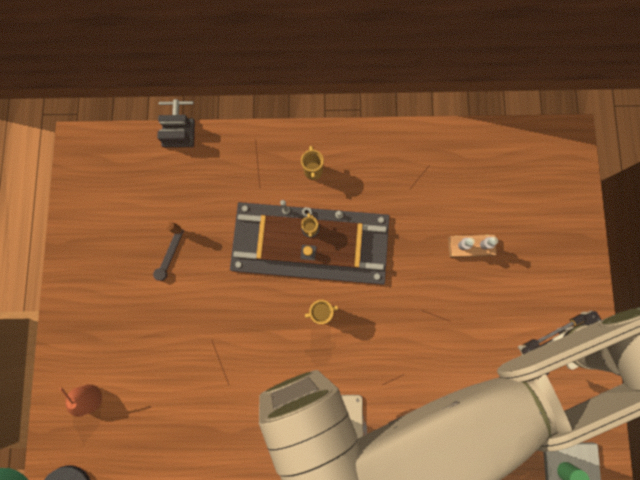

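View pics/scene0.png

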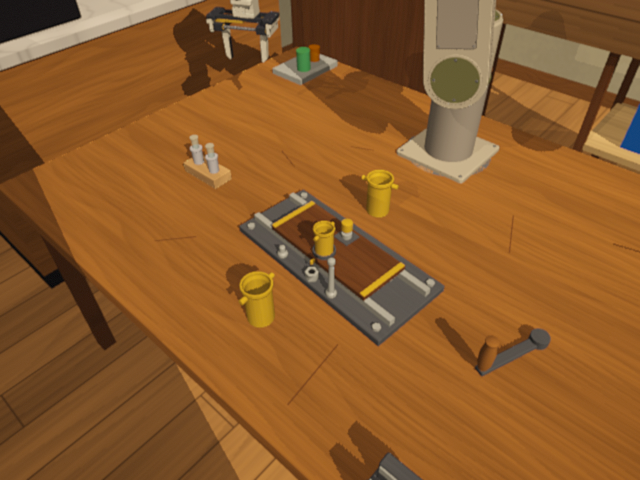

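The top view shows the bed at (310,243), with the knob at (308,252) and the small bucket at (309,226). On the rear ledge are the post (284,208), nut (307,212) and stud (339,215). In the scene view the knob is at (347,227) and the post runs from (331,295) up to (331,262). The post is on the crank side (world +y).

Run:
```python
from h import *
P={};I={}
for n in("top","scene"):
    z=np.load(n+"0.npz");P[n]=pts(n,z['d']);I[n]=cv2.cvtColor(z['im'],cv2.COLOR_RGB2HSV)
def brass(n): h=I[n]; return ((h[...,0]>18)&(h[...,0]<32)&(h[...,1]>140)&(h[...,2]>90)).astype(np.uint8)
for n in P:
    k,l,s,c=cv2.connectedComponentsWithStats(brass(n))
    for i in range(1,k):
        if s[i,4]>25:
            p=P[n][l==i]; zt=np.percentile(p[:,2],95); tp=p[p[:,2]>zt-.006]
            print(n,s[i],c[i].round(1),"ztop",zt.round(3),"mean top",((tp.min(0)+tp.max(0))/2).round(4),"ext",np.ptp(tp,0).round(3))
# bed: dark grey between z .01-.03
for n in P:
    p=P[n];m=(p[...,2]>.013)&(p[...,2]<.027)&(I[n][...,1]<90)&(abs(p[...,0]-.55)<.3)&(abs(p[...,1])<.35)
    k,l,s,c=cv2.connectedComponentsWithStats(cv2.dilate(m.astype(np.uint8),np.ones((7,7))))
    i=1+np.argmax(s[1:,4]); q=p[(l==i)&m][:,:2].astype(np.float32)*1000
    print(n,"bed",cv2.minAreaRect(q),len(q))
# tall things on rear ledge
for n in P:
    p=P[n];m=((p[...,2]>.03)&(p[...,2]<.13)&(I[n][...,1]<90)&(p[...,0]>.5)&(p[...,0]<.75)&(abs(p[...,1])<.25)).astype(np.uint8)
    k,l,s,c=cv2.connectedComponentsWithStats(m)
    for i in range(1,k):
        if s[i,4]>8:q=p[l==i];print(n,"grey",s[i],c[i].round(1),q.min(0).round(3),q.max(0).round(3),np.median(q,0).round(3))
```

```text
top [306 167   8  12  35] [310.9 171.9] ztop 0.104 mean top [0.738  0.035  0.1034] ext [0.015 0.02  0.009]
top [323 304  13  10  36] [329.2 308. ] ztop 0.102 mean top [ 0.3545 -0.0229  0.1015] ext [0.011 0.011 0.009]
scene [215  19  28   4  82] [228.4  20.7] ztop 0.334 mean top [ 0.7307 -0.0127  0.5917] ext [0.892 1.156 0.527]
scene [ 361  169   38   49 1123] [379.  191.6] ztop 0.103 mean top [0.7429 0.2685 0.4761] ext [0.867 0.594 0.758]
scene [273 201  42  27 224] [293.  213.8] ztop 0.054 mean top [0.8244 0.2244 0.4514] ext [0.704 0.682 0.807]
scene [341 219  12  14 141] [346.8 225.2] ztop 0.097 mean top [0.5141 0.042  0.0952] ext [0.026 0.025 0.007]
scene [313 220  23  36 653] [323.8 237. ] ztop 0.122 mean top [0.5832 0.0348 0.1203] ext [0.06  0.046 0.009]
scene [360 263  45  34 318] [381.6 279.3] ztop 0.053 mean top [0.5626 0.1792 0.0514] ext [0.127 0.025 0.008]
scene [ 239  271   36   57 1600] [257.8 297.6] ztop 0.103 mean top [0.9594 0.2794 0.4762] ext [0.434 0.572 0.758]
top bed ((546.9876098632812, 38.84700012207031), (457.27947998046875, 208.08042907714844), 84.6881256103515
[... 1164 characters left out ...]
0.03 ] [ 0.608 -0.003  0.036] [ 0.604 -0.038  0.032]
scene grey [278 245  10  10  60] [282.1 249.3] [ 0.622 -0.057  0.03 ] [ 0.638 -0.04   0.051] [ 0.632 -0.048  0.041]
scene grey [312 246  30  49 343] [328.9 270.3] [0.564 0.007 0.03 ] [0.656 0.119 0.13 ] [0.646 0.109 0.06 ]
scene grey [305 267  14  12 130] [311.4 272.2] [0.622 0.032 0.03 ] [0.651 0.061 0.043] [0.639 0.048 0.037]
scene grey [399 270  26  20 179] [411.8 279.1] [0.5  0.19 0.03] [0.521 0.25  0.041] [0.512 0.22  0.036]
scene grey [343 285  16  14  21] [350.8 291.7] [0.619 0.121 0.03 ] [0.625 0.165 0.035] [0.622 0.144 0.032]
scene grey [359 297  35  26 254] [377.8 309.1] [0.611 0.168 0.03 ] [0.632 0.25  0.04 ] [0.623 0.216 0.035]
```

```bash
cat >> h.py <<'E'
from scipy.spatial.transform import Rotation as Ro
YD=np.array([.0925,.9957,0]); XD=np.array([.9957,-.0925,0])
def goal(p_tcp, s=None):
    """slide (mm) and dr to bring the tool to p_tcp, pointing down, closing line along the bed's y"""
    s=s or read_state(); R=Ro.from_rotvec(s['orientation']); best=None
    for sg in(1,-1):
        T=Ro.from_matrix(np.column_stack([np.cross(sg*YD,[0,0,-1]),sg*YD,[0,0,-1]]))
        dr=(R.inv()*T).as_rotvec()
        if best is None or np.linalg.norm(dr)<np.linalg.norm(best): best=dr
    print("slide",(R.inv().apply(np.array(p_tcp)-s['tool_pos'])*1000).round(1),"dr",best.round(4),"t",round(float(s['t']),2),"q6",s['q'][5].round(2))
E
python3 - <<'E'
from h import *
goal([.5140,.0420,.36])
s=read_state();print(Ro.from_rotvec(s['orientation']).as_matrix().round(3))
K,R,t=cam("wrist");print((-R.T@t).round(3),R.round(2),K[0,0])
# top-view knob: ray of the knob top rim seen in top view
for u,v in((308,251.5),):print(ray("top",u,v,.096))
E
```

```text
slide [ 478.6 -407.8   44.5] dr [-1.600e-03  3.000e-04  5.554e-01] t 0.1 q6 -0.09
[[ 0.895  0.446 -0.001]
 [ 0.446 -0.895  0.002]
 [ 0.    -0.002 -1.   ]]
[ 0.343 -0.499  0.385] [[ 0.45 -0.9  -0.  ]
 [-0.85 -0.43  0.3 ]
 [-0.27 -0.13 -0.95]] 344.70233971602147
[0.50890324 0.04014473 0.096     ]
```

Request:
servo_tool:
  increments:
    - {"slide":[120,-102,10],"dr":[0,0,0.14],"jaw":0}
    - {"slide":[240,-204,20],"dr":[0,0,0.28],"jaw":0}
    - {"slide":[360,-306,30],"dr":[0,0,0.42],"jaw":0}
    - {"slide":[478.6,-407.8,44.5],"dr":[-0.0016,0,0.5554],"jaw":0}
    - {"slide":[478.6,-407.8,44.5],"dr":[-0.0016,0,0.5554],"jaw":0}
    - {"slide":[478.6,-407.8,44.5],"dr":[-0.0016,0,0.5554],"jaw":0}
    - {"slide":[478.6,-407.8,44.5],"dr":[-0.0016,0,0.5554],"jaw":0}
    - {"slide":[478.6,-407.8,44.5],"dr":[-0.0016,0,0.5554],"jaw":0}
    - {"slide":[478.6,-407.8,44.5],"dr":[-0.0016,0,0.5554],"jaw":0}
    - {"slide":[478.6,-407.8,44.5],"dr":[-0.0016,0,0.5554],"jaw":0}
    - {"slide":[478.6,-407.8,44.5],"dr":[-0.0016,0,0.5554],"jaw":0}
    - {"slide":[478.6,-407.8,44.5],"dr":[-0.0016,0,0.5554],"jaw":0}
    - {"slide":[478.6,-407.8,44.5],"dr":[-0.0016,0,0.5554],"jaw":0}
    - {"slide":[478.6,-407.8,44.5],"dr":[-0.0016,0,0.5554],"jaw":0}
    - {"slide":[478.6,-407.8,44.5],"dr":[-0.0016,0,0.5554],"jaw":0}
    - {"slide":[478.6,-407.8,44.5],"dr":[-0.0016,0,0.5554],"jaw":0}
    - {"slide":[478.6,-407.8,44.5],"dr":[-0.0016,0,0.5554],"jaw":0}
    - {"slide":[478.6,-407.8,44.5],"dr":[-0.0016,0,0.5554],"jaw":0}

```text
t: 1.9
tool_pos: [0.5139, 0.0407, 0.3604]
orientation: [3.136, -0.148, 0.001]
force: [-0.2, 0.3, -0.2]
opening: 0.0929
gripper_force: 0.0
```

Run:
```python
from h import *
s=read_state();print(s['tool_pos'].round(4),s['t'],s['force'].round(1));goal([.514,.042,.36],s)
im,d=read_camera("wrist");cv2.imwrite("pics/w1.png",im[...,::-1]);np.savez("w1.npz",im=im,d=d)
p=pts("wrist",d);h=cv2.cvtColor(im,cv2.COLOR_RGB2HSV)
m=((h[...,0]>18)&(h[...,0]<32)&(h[...,1]>120)&(h[...,2]>80)).astype(np.uint8)
k,l,st,c=cv2.connectedComponentsWithStats(m)
for i in range(1,k):
    if st[i,4]>150:
        q=p[l==i];zt=np.percentile(q[:,2],95);tp=q[q[:,2]>zt-.004];print(st[i],c[i].round(1),zt.round(4),((tp.min(0)+tp.max(0))/2).round(4),np.ptp(tp,0).round(3))
```

```text
[0.5139 0.0407 0.3604] 1.9 [-0.2  0.3 -0.2]
slide [-0.1 -1.3  0.4] dr [ 0.0016 -0.0008 -0.0017] t 1.9 q6 1.65
[ 287  101   73  110 4682] [323.  158.1] 0.1234 [0.5828 0.0343 0.2304] [0.045 0.045 0.222]
[ 135  118   36  150 2174] [152.8 191.3] 0.0533 [0.5611 0.1125 0.1957] [0.127 0.16  0.292]
[ 475  119   37  149 2211] [493.  191.5] 0.0531 [ 0.5341 -0.0418  0.1954] [0.127 0.149 0.292]
[307 232  33  37 990] [322.9 250.5] 0.098 [0.5493 0.0409 0.2178] [0.096 0.025 0.247]
[ 344  342   52   28 1050] [367.8 357.4] 0.0483 [0.4821 0.0105 0.1929] [0.231 0.044 0.297]
[101 355  40  69 873] [115.3 390.1] 0.2809 [0.5678 0.0599 0.3092] [0.059 0.054 0.065]
[ 507  355   40   69 1149] [530.7 389.2] 0.2808 [0.5633 0.0108 0.3092] [0.068 0.044 0.065]
[ 332  406  100   53 3333] [382.5 427.8] 0.2855 [0.565  0.0259 0.313 ] [0.065 0.015 0.057]
[421 449  62  27 344] [449.5 462.5] 0.2915 [0.5333 0.0131 0.2903] [0.004 0.011 0.006]
```

View pics/w1.png

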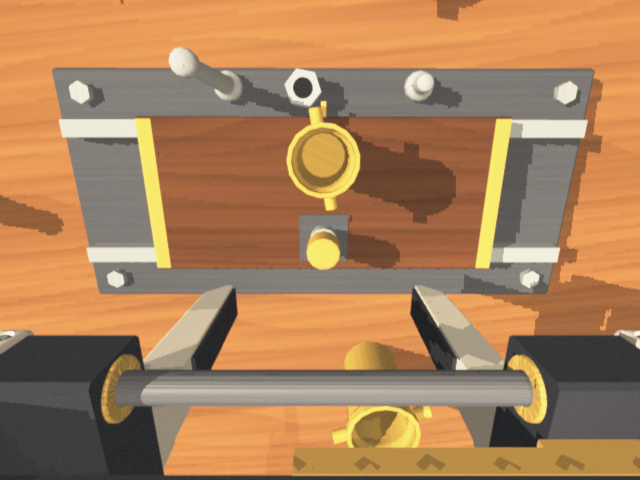

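The wrist view shows the knob's top disc at about (323,253), the bucket at (323,160), the post with foot (230,86) and tip (183,61), the nut (303,88) and the stud (420,86). The knob lies between the open fingers.

Run:
```python
from h import *
z=np.load("w1.npz");p=pts("wrist",z['d'])
q=p[236:270,305:342].reshape(-1,3);q=q[(q[:,2]>.092)&(q[:,2]<.104)];print("knob top depth",q.mean(0).round(4),((q.min(0)+q.max(0))/2).round(4),np.ptp(q,0).round(4))
print("ray",ray("wrist",323,253,.096))
# two-view height: wrist+scene
A=[];b=[]
def L(n,u,v):
    K,R,t=cam(n);d=R.T@np.linalg.inv(K)@[u,v,1];d/=np.linalg.norm(d);o=-R.T@t;M=np.eye(3)-np.outer(d,d);A.append(M);b.append(M@o)
L("wrist",323,253);L("scene",347,222);print("2view",np.linalg.lstsq(np.vstack(A),np.hstack(b),rcond=None)[0].round(4))
f=ray("wrist",230,87,.02);c=np.array([.5483,.0385,0]);print("post",f.round(4),"bed xy",(f-c)@XD,(f-c)@YD)
k=ray("wrist",323,253,.096);print("knob bed",(k-c)@XD,(k-c)@YD,"post y - knob y",(f-k)@YD)
st=ray("wrist",420,90,.02);print("stud-post",(f-st)@YD)
k[2]=.256;goal(k)
```

```text
knob top depth [0.5143 0.0407 0.0966] [0.5137 0.0407 0.0955] [0.025  0.0254 0.0069]
ray [0.51345696 0.04087495 0.096     ]
2view [0.5126 0.041  0.0938]
post [0.6444 0.1084 0.02  ] bed xy 0.08920558176569317 0.07843873097803422
knob bed -0.034912899211749275 -0.0008582419168202777 post y - knob y 0.0792969728948545
stud-post 0.1626980812356404
slide [ -0.6  -0.2 104.4] dr [ 0.0016 -0.0008 -0.0015] t 1.95 q6 1.65
```

Request:
servo_tool:
  increments:
    - {"slide":[-0.4,0,35],"dr":[0.0016,-0.0008,-0.0015],"jaw":0.3}
    - {"slide":[-0.4,0,70],"dr":[0.0016,-0.0008,-0.0015],"jaw":0.4}
    - {"slide":[-0.4,0,95],"dr":[0.0016,-0.0008,-0.0015],"jaw":0.4}
    - {"slide":[-0.4,0,104],"dr":[0.0016,-0.0008,-0.0015],"jaw":0.4}
    - {"slide":[-0.4,0,104],"dr":[0.0016,-0.0008,-0.0015],"jaw":0.4}
    - {"slide":[-0.4,0,104],"dr":[0.0016,-0.0008,-0.0015],"jaw":0.64}
    - {"slide":[-0.4,0,104],"dr":[0.0016,-0.0008,-0.0015],"jaw":0.64}
    - {"slide":[-0.4,0,104],"dr":[0.0016,-0.0008,-0.0015],"jaw":0.64}
    - {"slide":[-0.4,0,104],"dr":[0.0016,-0.0008,-0.0015],"jaw":0.64}
  force: 50

```text
t: 2.85
tool_pos: [0.5141, 0.0416, 0.2573]
orientation: [-3.138, 0.143, -0.002]
force: [0.1, 0.5, 0.9]
opening: 0.0339
gripper_force: 0.0
```

Run:
```python
from h import *
s=read_state();print(s['tool_pos'].round(4),s['t'],s['force'].round(1),s['opening'])
im,d=read_camera("wrist");cv2.imwrite("pics/w2.png",im[...,::-1])
```

```text
[0.5141 0.0416 0.2573] 2.85 [0.1 0.5 0.9] 0.03389563820358705
```

View pics/w2.png

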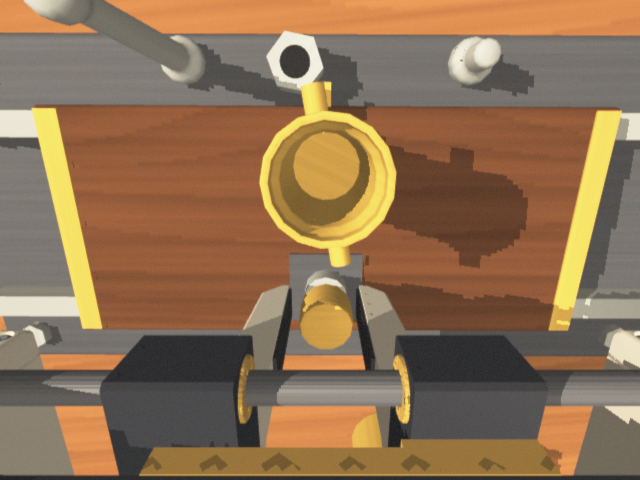

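The wrist view shows the knob (302–350, about 325) nearly centred between the fingers, whose inner edges are at about 288 and 362. It is safe to close.

Request:
servo_tool:
  increments:
    - {"slide":[0,0,0],"dr":[0,0,0],"jaw":0.8}
    - {"slide":[0,0,0],"dr":[0,0,0],"jaw":0.8}
    - {"slide":[0,0,0],"dr":[0,0,0],"jaw":0.8}
    - {"slide":[0,0,0],"dr":[0,0,0],"jaw":0.8}
    - {"slide":[0,0,0],"dr":[0,0,0],"jaw":0.8}
  force: 50

```text
t: 3.4
tool_pos: [0.5138, 0.0414, 0.2565]
orientation: [3.138, -0.143, -0.0]
force: [-0.8, -1.0, 4.0]
opening: 0.0252
gripper_force: 50.0
```

Request:
servo_tool:
  increments:
    - {"slide":[0,0,-3],"dr":[0,0,0],"jaw":0.8}
    - {"slide":[0,0,-6],"dr":[0,0,0],"jaw":0.8}
    - {"slide":[0,0,-9],"dr":[0,0,0],"jaw":0.8}
    - {"slide":[0,0,-12.5],"dr":[0,0,0],"jaw":0.8}
    - {"slide":[0,0,-12.5],"dr":[0,0,0],"jaw":0.8}
    - {"slide":[0,0,-12.5],"dr":[0,0,0],"jaw":0.8}

```text
t: 4.0
tool_pos: [0.5137, 0.0414, 0.2676]
orientation: [3.138, -0.143, -0.0]
force: [6.3, -2.7, -11.3]
opening: 0.0253
gripper_force: 50.0
```

```bash
cat >> h.py <<'E'
def knob():
    """knob in the scene view: brass blob nearest the given row, its mask box and the top height by depth"""
    im,d=read_camera("scene");h=cv2.cvtColor(im,cv2.COLOR_RGB2HSV);p=pts("scene",d)
    s=read_state();g=s['tool_pos']-[0,0,.167]
    m=((h[...,0]>18)&(h[...,0]<32)&(h[...,1]>140)&(h[...,2]>70)&(np.linalg.norm((p-g)[...,:2],axis=-1)<.03)&(p[...,2]>.066)&(p[...,2]<.125))
    q=p[m]; v,u=np.nonzero(m); return im,m.sum(),(u.min(),u.max(),v.min(),v.max()),np.percentile(q[:,2],[2,98]).round(4),((q.min(0)+q.max(0))/2).round(4)
E
python3 - <<'E'
from h import *
s=read_state();print(s['tool_pos'].round(4),s['t'],s['force'].round(1),s['opening'],s['gripper_force'])
im,*r=knob();print(r);cv2.imwrite("pics/s2.png",cv2.resize(im[150:330,230:430,::-1],None,fx=3,fy=3))
E
```

```text
[0.5137 0.0414 0.2676] 4.0 [  6.3  -2.7 -11.3] 0.02525401012082225 49.99650299549103
[np.int64(93), (np.int64(342), np.int64(348), np.int64(215), np.int64(229)), array([0.0828, 0.109 ]), array([0.5169, 0.0395, 0.0953])]
```

View pics/s2.png

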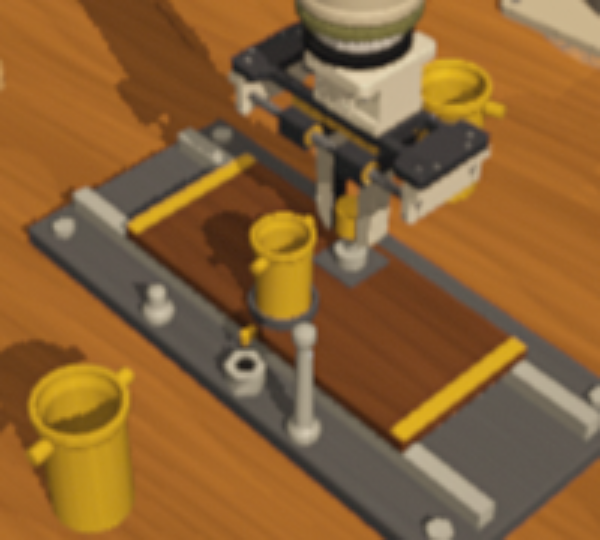

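The knob is gripped and lifted: its top is at 0.109 m, 12 mm up, and the tool feels 11 N of spring. In the view the knob (345,215) stands clear of its bush and the bucket is in its seat. Next I slide towards the post (tool -y).

Request:
servo_tool:
  increments:
    - {"slide":[0.5,0,-1],"dr":[0,0,0],"jaw":0.8}
    - {"slide":[0.5,-1,-1],"dr":[0,0,0],"jaw":0.8}
    - {"slide":[0.5,-3,-1],"dr":[0,0,0],"jaw":0.8}
    - {"slide":[0.5,-7,-1],"dr":[0,0,0],"jaw":0.8}
    - {"slide":[0.5,-12,-1],"dr":[0,0,0],"jaw":0.8}
    - {"slide":[0.5,-17,-1],"dr":[0,0,0],"jaw":0.8}
    - {"slide":[0.5,-22,-1],"dr":[0,0,0],"jaw":0.8}
    - {"slide":[0.5,-27,-1],"dr":[0,0,0],"jaw":0.8}
    - {"slide":[0.5,-32,-1],"dr":[0,0,0],"jaw":0.8}
    - {"slide":[0.5,-37,-1],"dr":[0,0,0],"jaw":0.8}
    - {"slide":[0.5,-42,-1],"dr":[0,0,0],"jaw":0.8}
    - {"slide":[0.5,-47,-1],"dr":[0,0,0],"jaw":0.8}
    - {"slide":[0.5,-51,-1],"dr":[0,0,0],"jaw":0.8}
    - {"slide":[0.5,-54,-1],"dr":[0,0,0],"jaw":0.8}
    - {"slide":[0.5,-56,-1],"dr":[0,0,0],"jaw":0.8}
    - {"slide":[0.5,-57,-1],"dr":[0,0,0],"jaw":0.8}
    - {"slide":[0.5,-57,-1],"dr":[0,0,0],"jaw":0.8}
    - {"slide":[0.5,-57,-1],"dr":[0,0,0],"jaw":0.8}
    - {"slide":[0.5,-57,-1],"dr":[0,0,0],"jaw":0.8}

```text
t: 5.95
tool_pos: [0.5192, 0.098, 0.2682]
orientation: [3.138, -0.143, -0.002]
force: [6.8, -1.8, -11.0]
opening: 0.0254
gripper_force: 50.0
```

Run:
```python
from h import *
s=read_state();print(s['tool_pos'].round(4),s['t'],s['force'].round(1),s['opening'],"travel",(s['tool_pos']-[.5137,.0414,0])@YD)
im,*r=knob();print(r)
```

```text
[0.5192 0.098  0.2682] 5.95 [  6.8  -1.8 -11. ] 0.02535990269029099 travel 0.05688803340834967
[np.int64(104), (np.int64(360), np.int64(368), np.int64(228), np.int64(242)), array([0.0781, 0.1103]), array([0.5216, 0.0985, 0.0988])]
```

Request:
servo_tool:
  increments:
    - {"slide":[0,0,1],"dr":[0,0,0],"jaw":0.8}
    - {"slide":[0,0,2],"dr":[0,0,0],"jaw":0.8}
    - {"slide":[0,0,2.8],"dr":[0,0,0],"jaw":0.8}
    - {"slide":[0,0,2.8],"dr":[0,0,0],"jaw":0.8}
    - {"slide":[0,0,2.8],"dr":[0,0,0],"jaw":0.695}
    - {"slide":[0,0,2.8],"dr":[0,0,0],"jaw":0.695}
    - {"slide":[0,0,2.8],"dr":[0,0,0],"jaw":0.695}
    - {"slide":[0,0,2.8],"dr":[0,0,0],"jaw":0.695}

```text
t: 6.8
tool_pos: [0.5194, 0.0984, 0.2671]
orientation: [-3.138, 0.143, 0.0]
force: [0.0, -0.4, 0.2]
opening: 0.0284
gripper_force: 0.0
```

```bash
cat > k.py <<'E'
from h import *
s=read_state();print(s['tool_pos'].round(4),s['t'],s['force'].round(1),round(s['opening'],4),"travel",((s['tool_pos']-[.5137,.0414,0])@YD).round(4))
im,*r=knob();print(*r)
E
python3 k.py
```

```text
[0.5194 0.0984 0.2671] 6.8 [ 0.  -0.4  0.2] 0.0284 travel 0.0573
112 (np.int64(360), np.int64(368), np.int64(229), np.int64(243)) [0.0841 0.1071] [0.5216 0.0965 0.0909]
```

Request:
servo_tool:
  increments:
    - {"slide":[0,-1,0],"dr":[0,0,0],"jaw":0.695}
    - {"slide":[0,-2,0],"dr":[0,0,0],"jaw":0.695}
    - {"slide":[0,-3,0],"dr":[0,0,0],"jaw":0.695}
    - {"slide":[0,-3.5,0],"dr":[0,0,0],"jaw":0.695}
    - {"slide":[0,-4,0],"dr":[0,0,0],"jaw":0.695}
    - {"slide":[0,-4.5,0],"dr":[0,0,0],"jaw":0.695}
    - {"slide":[0,-4.5,0],"dr":[0,0,0],"jaw":0.695}

```text
t: 7.55
tool_pos: [0.5199, 0.1027, 0.267]
orientation: [-3.138, 0.143, 0.0]
force: [0.2, -1.1, 0.0]
opening: 0.0284
gripper_force: 0.8
```

```bash
python3 k.py
```

```text
[0.5199 0.1027 0.267 ] 7.55 [ 0.2 -1.1  0. ] 0.0284 travel 0.0617
116 (np.int64(361), np.int64(370), np.int64(229), np.int64(244)) [0.0825 0.1073] [0.5223 0.102  0.095 ]
```

Request:
servo_tool:
  increments:
    - {"slide":[0,-0.5,0],"dr":[0,0,0],"jaw":0.695}
    - {"slide":[0,-1,0],"dr":[0,0,0],"jaw":0.695}
    - {"slide":[0,-1.5,0],"dr":[0,0,0],"jaw":0.695}
    - {"slide":[0,-2,0],"dr":[0,0,0],"jaw":0.695}
    - {"slide":[0,-2.5,0],"dr":[0,0,0],"jaw":0.695}
    - {"slide":[0,-2.5,0],"dr":[0,0,0],"jaw":0.695}

```text
t: 8.2
tool_pos: [0.5201, 0.1052, 0.2669]
orientation: [-3.138, 0.143, 0.001]
force: [0.1, -0.2, -0.6]
opening: 0.0283
gripper_force: 0.5
```

```bash
python3 k.py
```

```text
[0.5201 0.1052 0.2669] 8.2 [ 0.1 -0.2 -0.6] 0.0283 travel 0.0641
118 (np.int64(362), np.int64(371), np.int64(230), np.int64(244)) [0.0837 0.1078] [0.5226 0.1054 0.0996]
```

Request:
servo_tool:
  increments:
    - {"slide":[0,-0.5,0],"dr":[0,0,0],"jaw":0.695}
    - {"slide":[0,-1,0],"dr":[0,0,0],"jaw":0.695}
    - {"slide":[0,-1.5,0],"dr":[0,0,0],"jaw":0.695}
    - {"slide":[0,-2,0],"dr":[0,0,0],"jaw":0.695}
    - {"slide":[0,-2.5,0],"dr":[0,0,0],"jaw":0.695}
    - {"slide":[0,-2.5,0],"dr":[0,0,0],"jaw":0.695}

```text
t: 8.85
tool_pos: [0.5202, 0.1077, 0.2669]
orientation: [3.138, -0.143, -0.001]
force: [0.2, -1.7, 0.9]
opening: 0.0283
gripper_force: 1.0
```

```bash
python3 k.py
```

```text
[0.5202 0.1077 0.2669] 8.85 [ 0.2 -1.7  0.9] 0.0283 travel 0.0666
117 (np.int64(363), np.int64(372), np.int64(231), np.int64(245)) [0.0822 0.1076] [0.522  0.1067 0.0988]
```

Request:
servo_tool:
  increments:
    - {"slide":[0,-0.5,0],"dr":[0,0,0],"jaw":0.695}
    - {"slide":[0,-1,0],"dr":[0,0,0],"jaw":0.695}
    - {"slide":[0,-1.5,0],"dr":[0,0,0],"jaw":0.695}
    - {"slide":[0,-2,0],"dr":[0,0,0],"jaw":0.695}
    - {"slide":[0,-2.5,0],"dr":[0,0,0],"jaw":0.695}
    - {"slide":[0,-2.5,0],"dr":[0,0,0],"jaw":0.695}

```text
t: 9.5
tool_pos: [0.5205, 0.1105, 0.2669]
orientation: [-3.138, 0.143, 0.0]
force: [-0.3, 0.1, 0.4]
opening: 0.0285
gripper_force: 0.0
```

```bash
python3 k.py
```

```text
[0.5205 0.1105 0.2669] 9.5 [-0.3  0.1  0.4] 0.0285 travel 0.0694
117 (np.int64(364), np.int64(373), np.int64(231), np.int64(245)) [0.0844 0.1072] [0.5228 0.1104 0.1035]
```

Request:
servo_tool:
  increments:
    - {"slide":[0,-0.5,0],"dr":[0,0,0],"jaw":0.695}
    - {"slide":[0,-1,0],"dr":[0,0,0],"jaw":0.695}
    - {"slide":[0,-1.5,0],"dr":[0,0,0],"jaw":0.695}
    - {"slide":[0,-2,0],"dr":[0,0,0],"jaw":0.695}
    - {"slide":[0,-2.5,0],"dr":[0,0,0],"jaw":0.695}
    - {"slide":[0,-2.5,0],"dr":[0,0,0],"jaw":0.695}

```text
t: 10.15
tool_pos: [0.5208, 0.1126, 0.267]
orientation: [3.138, -0.143, -0.001]
force: [-0.4, -2.6, 0.4]
opening: 0.0284
gripper_force: 1.6
```

```bash
python3 k.py
```

```text
[0.5208 0.1126 0.267 ] 10.15 [-0.4 -2.6  0.4] 0.0284 travel 0.0715
115 (np.int64(365), np.int64(373), np.int64(232), np.int64(246)) [0.0832 0.1073] [0.5231 0.1102 0.0915]
```

Request:
servo_tool:
  increments:
    - {"slide":[0,-0.5,0],"dr":[0,0,0],"jaw":0.695}
    - {"slide":[0,-1,0],"dr":[0,0,0],"jaw":0.695}
    - {"slide":[0,-1.5,0],"dr":[0,0,0],"jaw":0.695}
    - {"slide":[0,-2,0],"dr":[0,0,0],"jaw":0.695}
    - {"slide":[0,-2.5,0],"dr":[0,0,0],"jaw":0.695}
    - {"slide":[0,-2.5,0],"dr":[0,0,0],"jaw":0.695}

```text
t: 10.8
tool_pos: [0.5209, 0.1154, 0.2669]
orientation: [-3.138, 0.143, 0.001]
force: [-0.5, -0.7, -1.0]
opening: 0.0282
gripper_force: 0.0
```

```bash
python3 k.py
```

```text
[0.5209 0.1154 0.2669] 10.8 [-0.5 -0.7 -1. ] 0.0282 travel 0.0744
114 (np.int64(366), np.int64(374), np.int64(232), np.int64(246)) [0.0825 0.1072] [0.5222 0.1148 0.095 ]
```

Request:
servo_tool:
  increments:
    - {"slide":[0,-0.5,0],"dr":[0,0,0],"jaw":0.695}
    - {"slide":[0,-1,0],"dr":[0,0,0],"jaw":0.695}
    - {"slide":[0,-1.5,0],"dr":[0,0,0],"jaw":0.695}
    - {"slide":[0,-2,0],"dr":[0,0,0],"jaw":0.695}
    - {"slide":[0,-2.5,0],"dr":[0,0,0],"jaw":0.695}
    - {"slide":[0,-2.5,0],"dr":[0,0,0],"jaw":0.695}

```text
t: 11.45
tool_pos: [0.5212, 0.1168, 0.2669]
orientation: [3.136, -0.143, -0.001]
force: [-1.5, -6.8, 2.3]
opening: 0.0284
gripper_force: 3.9
```

```bash
python3 k.py
```

```text
[0.5212 0.1168 0.2669] 11.45 [-1.5 -6.8  2.3] 0.0284 travel 0.0758
118 (np.int64(366), np.int64(375), np.int64(233), np.int64(247)) [0.0825 0.107 ] [0.523  0.1161 0.0964]
```

Request:
servo_tool:
  increments:
    - {"slide":[0,-0.3,0],"dr":[0,0,0],"jaw":0.695}
    - {"slide":[0,-0.6,0],"dr":[0,0,0],"jaw":0.695}
    - {"slide":[0,-1,0],"dr":[0,0,0],"jaw":0.695}
    - {"slide":[0,-1,0],"dr":[0,0,0],"jaw":0.695}

```text
t: 11.9
tool_pos: [0.5213, 0.1184, 0.2669]
orientation: [3.138, -0.143, -0.001]
force: [0.0, -3.8, 0.9]
opening: 0.0283
gripper_force: 2.4
```

```bash
python3 k.py
```

```text
[0.5213 0.1184 0.2669] 11.9 [ 0.  -3.8  0.9] 0.0283 travel 0.0774
121 (np.int64(367), np.int64(375), np.int64(233), np.int64(247)) [0.0825 0.1073] [0.5228 0.1169 0.0938]
```

Request:
servo_tool:
  increments:
    - {"slide":[0,-0.6,0],"dr":[0,0,0],"jaw":0.695}
    - {"slide":[0,-1.2,0],"dr":[0,0,0],"jaw":0.695}
    - {"slide":[0,-1.8,0],"dr":[0,0,0],"jaw":0.695}
    - {"slide":[0,-2.4,0],"dr":[0,0,0],"jaw":0.695}
    - {"slide":[0,-3,0],"dr":[0,0,0],"jaw":0.695}
    - {"slide":[0,-3.6,0],"dr":[0,0,0],"jaw":0.695}
    - {"slide":[0,-4.2,0],"dr":[0,0,0],"jaw":0.695}
    - {"slide":[0,-4.8,0],"dr":[0,0,0],"jaw":0.695}
    - {"slide":[0,-5,0],"dr":[0,0,0],"jaw":0.695}
    - {"slide":[0,-5,0],"dr":[0,0,0],"jaw":0.695}

```text
t: 12.95
tool_pos: [0.5217, 0.1239, 0.267]
orientation: [-3.138, 0.143, 0.001]
force: [-0.2, 0.5, -0.1]
opening: 0.0283
gripper_force: 0.0
```

```bash
python3 k.py
```

```text
[0.5217 0.1239 0.267 ] 12.95 [-0.2  0.5 -0.1] 0.0283 travel 0.0829
118 (np.int64(369), np.int64(377), np.int64(234), np.int64(249)) [0.0821 0.1069] [0.5236 0.1221 0.09  ]
```

Request:
servo_tool:
  increments:
    - {"slide":[0,-0.5,0],"dr":[0,0,0],"jaw":0.695}
    - {"slide":[0,-1,0],"dr":[0,0,0],"jaw":0.695}
    - {"slide":[0,-1.5,0],"dr":[0,0,0],"jaw":0.695}
    - {"slide":[0,-2,0],"dr":[0,0,0],"jaw":0.695}
    - {"slide":[0,-2.5,0],"dr":[0,0,0],"jaw":0.695}
    - {"slide":[0,-2.5,0],"dr":[0,0,0],"jaw":0.695}

```text
t: 13.6
tool_pos: [0.5219, 0.1252, 0.2669]
orientation: [3.136, -0.143, -0.001]
force: [-2.1, -7.7, 1.5]
opening: 0.029
gripper_force: 4.2
```

```bash
python3 k.py
```

```text
[0.5219 0.1252 0.2669] 13.6 [-2.1 -7.7  1.5] 0.029 travel 0.0842
120 (np.int64(369), np.int64(378), np.int64(235), np.int64(249)) [0.0831 0.1067] [0.5239 0.1245 0.0959]
```

Request:
servo_tool:
  increments:
    - {"slide":[0,-0.5,0],"dr":[0,0,0],"jaw":0.695}
    - {"slide":[0,-1,0],"dr":[0,0,0],"jaw":0.695}
    - {"slide":[0,-1.5,0],"dr":[0,0,0],"jaw":0.695}
    - {"slide":[0,-1.5,0],"dr":[0,0,0],"jaw":0.695}

```text
t: 14.05
tool_pos: [0.5221, 0.1276, 0.2669]
orientation: [-3.138, 0.143, 0.0]
force: [-0.3, -2.1, 0.5]
opening: 0.0283
gripper_force: 1.2
```

```bash
python3 k.py
```

```text
[0.5221 0.1276 0.2669] 14.05 [-0.3 -2.1  0.5] 0.0283 travel 0.0866
119 (np.int64(370), np.int64(378), np.int64(235), np.int64(249)) [0.0837 0.1073] [0.5249 0.1258 0.0953]
```

Request:
servo_tool:
  increments:
    - {"slide":[0,-0.5,0],"dr":[0,0,0],"jaw":0.695}
    - {"slide":[0,-1,0],"dr":[0,0,0],"jaw":0.695}
    - {"slide":[0,-1.5,0],"dr":[0,0,0],"jaw":0.695}
    - {"slide":[0,-2,0],"dr":[0,0,0],"jaw":0.695}
    - {"slide":[0,-2.5,0],"dr":[0,0,0],"jaw":0.695}
    - {"slide":[0,-2.5,0],"dr":[0,0,0],"jaw":0.695}

```text
t: 14.7
tool_pos: [0.5223, 0.1304, 0.267]
orientation: [-3.138, 0.143, 0.0]
force: [1.1, 0.5, -0.9]
opening: 0.0284
gripper_force: 0.0
```

```bash
python3 k.py
```

```text
[0.5223 0.1304 0.267 ] 14.7 [ 1.1  0.5 -0.9] 0.0284 travel 0.0895
122 (np.int64(371), np.int64(380), np.int64(236), np.int64(250)) [0.0844 0.1073] [0.5245 0.1299 0.0992]
```

Request:
servo_tool:
  increments:
    - {"slide":[0,-0.5,0],"dr":[0,0,0],"jaw":0.695}
    - {"slide":[0,-1,0],"dr":[0,0,0],"jaw":0.695}
    - {"slide":[0,-1.5,0],"dr":[0,0,0],"jaw":0.695}
    - {"slide":[0,-2,0],"dr":[0,0,0],"jaw":0.695}
    - {"slide":[0,-2.5,0],"dr":[0,0,0],"jaw":0.695}
    - {"slide":[0,-2.5,0],"dr":[0,0,0],"jaw":0.695}

```text
t: 15.35
tool_pos: [0.5225, 0.1325, 0.2669]
orientation: [3.138, -0.143, -0.001]
force: [-0.3, -1.1, -0.9]
opening: 0.0283
gripper_force: 0.8
```

```bash
python3 k.py
```

```text
[0.5225 0.1325 0.2669] 15.35 [-0.3 -1.1 -0.9] 0.0283 travel 0.0915
121 (np.int64(371), np.int64(380), np.int64(236), np.int64(251)) [0.0816 0.1071] [0.5248 0.1313 0.091 ]
```

Request:
servo_tool:
  increments:
    - {"slide":[0,-0.5,0],"dr":[0,0,0],"jaw":0.695}
    - {"slide":[0,-1,0],"dr":[0,0,0],"jaw":0.695}
    - {"slide":[0,-1.5,0],"dr":[0,0,0],"jaw":0.695}
    - {"slide":[0,-2,0],"dr":[0,0,0],"jaw":0.695}
    - {"slide":[0,-2.5,0],"dr":[0,0,0],"jaw":0.695}
    - {"slide":[0,-2.5,0],"dr":[0,0,0],"jaw":0.695}

```text
t: 16.0
tool_pos: [0.5227, 0.1347, 0.2668]
orientation: [3.137, -0.143, -0.001]
force: [0.5, -4.7, 0.1]
opening: 0.0285
gripper_force: 2.7
```

```bash
python3 k.py
```

```text
[0.5227 0.1347 0.2668] 16.0 [ 0.5 -4.7  0.1] 0.0285 travel 0.0938
126 (np.int64(372), np.int64(381), np.int64(237), np.int64(251)) [0.0822 0.1067] [0.5243 0.1327 0.0944]
```

Request:
servo_tool:
  increments:
    - {"slide":[0,-0.5,0],"dr":[0,0,0],"jaw":0.695}
    - {"slide":[0,-1,0],"dr":[0,0,0],"jaw":0.695}
    - {"slide":[0,-1.5,0],"dr":[0,0,0],"jaw":0.695}
    - {"slide":[0,-2,0],"dr":[0,0,0],"jaw":0.695}
    - {"slide":[0,-2,0],"dr":[0,0,0],"jaw":0.695}

```text
t: 16.55
tool_pos: [0.5229, 0.1374, 0.267]
orientation: [-3.138, 0.143, 0.001]
force: [0.6, -0.6, 0.1]
opening: 0.0286
gripper_force: 0.4
```

```bash
python3 k.py
```

```text
[0.5229 0.1374 0.267 ] 16.55 [ 0.6 -0.6  0.1] 0.0286 travel 0.0965
117 (np.int64(373), np.int64(382), np.int64(241), np.int64(254)) [0.0763 0.0981] [0.5248 0.1363 0.0872]
```

The knob top dropped 9 mm (0.107 to 0.098 m) at about 95 mm of travel, so the pin has gone into its slot. I'll open, retreat upwards and check.

Request:
servo_tool:
  increments:
    - {"slide":[0,0.7,0],"dr":[0,0,0],"jaw":0.5}
    - {"slide":[0,0.7,0],"dr":[0,0,0],"jaw":0.5}
    - {"slide":[0,0.7,0],"dr":[0,0,0],"jaw":0.5}
    - {"slide":[0,0.7,-10],"dr":[0,0,0],"jaw":0.5}
    - {"slide":[0,0.7,-35],"dr":[0,0,0],"jaw":0.5}
    - {"slide":[0,0.7,-70],"dr":[0,0,0],"jaw":0.5}
    - {"slide":[0,0.7,-100],"dr":[0,0,0],"jaw":0.5}
    - {"slide":[0,0.7,-100],"dr":[0,0,0],"jaw":0.5}
    - {"slide":[0,0.7,-100],"dr":[0,0,0],"jaw":0.5}

```text
t: 17.5
tool_pos: [0.5232, 0.1365, 0.3686]
orientation: [-3.138, 0.143, -0.004]
force: [0.0, -0.9, -0.9]
opening: 0.0463
gripper_force: 0.0
```

```bash
python3 k.py
python3 - <<'E'
from h import *
im,d=read_camera("scene");cv2.imwrite("pics/s3.png",cv2.resize(im[170:350,230:430,::-1],None,fx=3,fy=3))
h=cv2.cvtColor(im,cv2.COLOR_RGB2HSV);p=pts("scene",d);c=np.array([.5483,.0385,0])
for name,P0,im2 in(("before",pts("scene",np.load("scene0.npz")['d']),np.load("scene0.npz")['im']),("now",p,im)):
    h=cv2.cvtColor(im2,cv2.COLOR_RGB2HSV);m=((h[...,0]>18)&(h[...,0]<32)&(h[...,1]>140)).astype(np.uint8)
    k,l,s,cc=cv2.connectedComponentsWithStats(m)
    for i in range(1,k):
        q=P0[l==i];g=np.median(q,0)
        if s[i,4]>60 and .04<g[2]<.13 and .45<g[0]<.65: e=(q[(q[:,2]>.065)&(q[:,2]<.13)] if (q[:,2]>.065).sum()>20 else q);print(name,s[i],np.percentile(e[:,2],[5,50,95]).round(4),((e.max(0)+e.min(0))/2-c)[:2].round(4),"bedxy",((e.max(0)+e.min(0))/2-c)@XD,((e.max(0)+e.min(0))/2-c)@YD)
E
```

```text
[0.5232 0.1365 0.3686] 17.5 [ 0.  -0.9 -0.9] 0.0463 travel 0.0956
153 (np.int64(373), np.int64(384), np.int64(240), np.int64(254)) [0.0762 0.0986] [0.524  0.1371 0.0867]
before [273 201  42  27 224] [0.0471 0.0509 0.0536] [0.265  0.1737] bedxy 0.24781521385982766 0.19746503271410906
before [341 219  12  14 141] [0.0765 0.0927 0.0975] [-0.034   0.0038] bedxy -0.034248642026490056 0.0006410871766917348
before [313 220  23  36 653] [0.0696 0.1041 0.1219] [ 0.0338 -0.0037] bedxy 0.03399772281492462 -0.0005596939197890379
before [360 263  45  34 318] [0.048  0.0509 0.0532] [0.0143 0.1407] bedxy 0.0012284093980574045 0.1414570158693605
now [299 220  43  29 252] [0.0477 0.0507 0.0535] [0.2703 0.2221] bedxy 0.2486305583496023 0.24618052992346856
now [373 240  12  15 157] [0.0771 0.0931 0.0975] [-0.0239  0.0988] bedxy -0.032973561038005014 0.09612478777567854
now [345 243  24  37 709] [0.0702 0.1045 0.1224] [0.0441 0.0923] bedxy 0.03537983480559922 0.09602369474081894
now [396 287  45  38 361] [0.0484 0.0509 0.0533] [0.2806 0.3757] bedxy 0.24460967640453418 0.40004810498031623
```

View pics/s3.png

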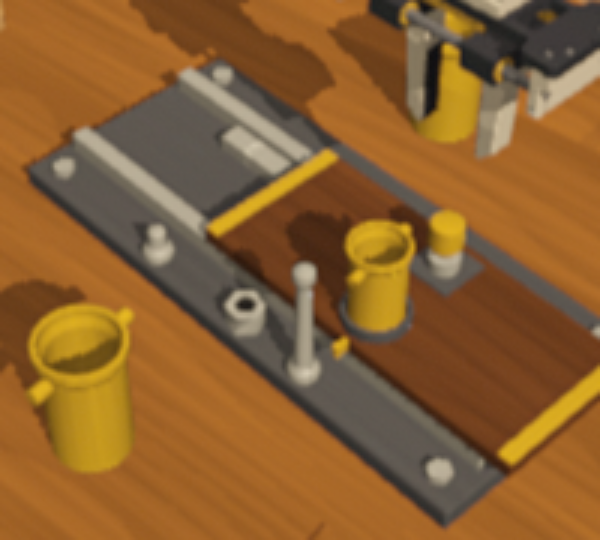

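The view shows the board at the post station and the bucket standing in its ring (crop 378,280). The knob (447,235) is down at its home height, 0.0975 m, the same as at the start. The nut, post and stud are undisturbed, and the gripper is clear of everything.

```bash
python3 -c "
from plant import *
print(close_job())"
```

```text
the job is handed in; nothing more can be done
None
```

The board is locked at the post station, about 95 mm from the middle, with the plunger back at its starting home height, the bucket still in its seat and the nut, post and stud where they were; handed in at about 18 s, and I did not re-measure the crank or rack, which the arm stayed clear of.

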